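# Fold the dough-wrapper press shut

## Task

The class is over and the washed wrapper press has to be folded up: push its round top plate over until it lies fully down on the base, then push the lever over across the plate until it too lies fully down. The press itself is not to be lifted, tipped or shoved along the table, and everything else on the table stays where it is. Finish with the hand clear of everything.

Things in the scene. Friction and masses are not known exactly. Their poses are not given: they have to be found in the camera images.
- press: cast-iron wrapper press, 3 kg, loose on four rubber feet. Origin on the table under the middle of its round lower plate (200 mm across, top 22 mm up). z up; y axis to the plate's hinge (ears at y = 115 mm, 40 mm high), -y to the lever's side (two clevis ears, x within 22 mm, y -106 to -130 mm, 74 mm high). It takes a push of 8 N at 0.2 m height without sliding or tipping
- plate (a joint): angle of the round top plate, rad: 0 = flat on the base (shut), 1.57 = upright, more = leaning away from the lever; starts at 1.6 to 1.9, stop at 1.95. 200 mm across, 12 mm thick, free edge 215 mm from the hinge line, which is parallel to the press's x. Stiff hinge: stays where left near upright, needs about 2 to 4 N at its edge; below about 40 degrees it sinks shut by itself
- plate_hinge (a point): middle of the plate's hinge line, at the press's y = 115 mm, 30 mm above the table, in the plate's middle plane
- plate_edge (a point): middle of the plate's free edge, furthest from the hinge, on its outer face (on top when shut, 6 mm off the middle plane). Shut: 36 mm above the table at the press's y = -100 mm. The outer face is flat for 75 mm from here along the middle line; then a boss at the plate's centre, 13 mm proud, with a cross rib and a spine to the hinge, 6 to 8 mm proud
- lever (a joint): angle of the pressing lever, rad: 0 = level across the shut plate (fully down), 1.57 = upright, more = leaning out away from the plate; starts at 1.9 to 2.3, stop at 2.45. Its pin is parallel to the press's x. Stiff pivot: it stays at any angle where it is left and needs a push all the way down, 2 to 4 N at its end, less when low. Laid down before the plate, it is in the plate's way
- lever_pivot (a point): lever's pin, 118 mm to the press's -y side of its origin, 62 mm above the table
- lever_end (a point): centre of the lever's free end, 215 mm from the pin. The last 93 mm are a round black grip of 24 mm diameter, the rest a bright steel bar 14 mm wide and 16 mm high. Fully down, the end is 62 mm above the table at the press's y = +97 mm
- big_bowl: bystander: open clear plastic bowl, 112 mm across, 58 mm high, beside the press; origin under its middle
- small_bowl: bystander: open clear plastic bowl, 84 mm across, 42 mm high, beside the press; origin under its middle
- cup: bystander: white ceramic cup, 72 mm across, 70 mm high, beside the press; origin under its middle
- spoon: bystander: wooden spoon lying flat, 220 mm long; origin under its middle
- phone: bystander: black telephone lying flat, 75 x 158 x 9 mm; origin under its middle
- jar: bystander: closed glass jar, 68 mm across, 95 mm high; origin under its middle
- scraper: bystander: steel dough scraper lying flat, 124 x 100 mm with a wooden grip 20 mm thick along one edge; origin near its middle
- mould: bystander: wooden cake mould lying flat, a block 150 x 75 x 28 mm with two round hollows and a 120 mm handle along its +x; origin under the middle of the block

How it is judged:
By the outcome, as a careful person would: the job done as asked, in the order asked, and still so for the second after the job is handed in, with the robot touching nothing.
It also fails if it takes over 64 s, if anything falls off the work surface, if the arm or the gripper's body presses on something with over 40 N, if the wrist force passes 120 N, or if a joint passes its speed limit or range.

## Robot

A 6-joint arm with a two-finger parallel gripper is mounted at the origin on the work surface. World frame = base frame: x ahead of the robot, y to its left, z up, the work surface at z = 0. Lengths are in mm, angles in degrees, forces in N, time in s.
With the tool pointing down it reaches from about 300 to 850 mm from the base axis. Payload 4.2 kg.
Tool frame: the origin (TCP) lies at the very end of the fingers, on their centre line; the grasp point (between the pads) lies 19 mm behind it; z points along the fingers, y is the direction in which the jaws open and shut (so a half turn about z gives the same grasp; the last joint's range is limited). The gripper opens to 91 mm and grips with 3 to 60 N. Pads are 32 mm wide; open, the fingers measure 118 mm over their backs; the gripper's body (76 mm by 178 mm) begins 60 mm behind the grasp point.
Start: joints at [63.656, 18.312, 89.639, -0, 72.044, -1.146], TCP at [244.816, 520.297, 213.976] pointing down, gripper open.
Joint ranges: [-177.97, 177.97], [-48.28, 115.42], [12.27, 149.76], [-77.06, 257.06], [2.81, 150.46], [-146.56, 146.56]. Speed limits (degrees/s): [147.25, 147.25, 180, 180, 180, 180].

## Interface

Orientations are given as [roll, pitch, yaw] about the fixed x, y, z axes, in that order (R = Rz(yaw) Ry(pitch) Rx(roll)).
In Python, from workcell import monitor, eyes, job gives the robot as it stands.
- The arm moves only by the tool move_arm, never from a script. Its argument "increments" is a list that holds one entry, the list of rows, each a list of 7 numbers: the opening, from 0 (shut) to 1 (fully open), then the shift along the tool's x, y, z in cm, then the turn, a rotation vector about the tool's x, y, z in rad. In form: [[[jaw, x, y, z, ax, ay, az], ...]]. A call has 1 to 12 rows; each row shifts and turns the pose as measured when the row begins, along the tool's axes as they then stand; what a row does not reach is not made up. A row lasts 1/8 s, in which the tool goes at most 62.5 mm and 10.7 degrees, less where a joint would pass 70% of its speed; a pose out of reach is approached as far as the arm can. A call is refused whole if a number of a shift passes 6.25 or a number of a turn 0.188, either way. A call with a gripper value outside its range is refused whole. The fingers move at their own pace and stop on an object; "force" is the grip in N (left out, the last holds). Time passes only in rows, so rows that do not move let the fingers close. It gives the time, the measured TCP pose, the force and the opening at its end, in the units of the state.
- monitor.state(): the state, without advancing time (a new reading comes with each control period).
- eyes.grab_frame(name): name is "scene" or "top"; returns a dict with "color" (400x640x3 uint8, red, green, blue), "z_map" (400x640 float32, mm along the optical axis (not along the pixel's ray), 0 where there is no reading), "camera_matrix" (3x3 intrinsics, pixels), "rvec" (rotation vector, rad) and "tvec" (3), from world to camera coordinates, as OpenCV has them. Camera axes: x right, y down, z forward; pixel columns grow to the right and rows downward; lengths in mm; the calibration is good to about 2 mm. A picture is of the moment at which its call begins.
- job.job_done(): hands the job in, once; it reports no verdict.
The state is a dict: "time_s": time; "qpos": joint angles; "qvel": joint speeds; "effort": joint torques, N m; "ee_pos": TCP position; "ee_rot": TCP orientation; "force": force on the tool from outside, world axes, zero at the start; "torque": the same for the moment, N m; "gripper_width": finger opening in mm.
Only numpy, scipy, OpenCV 4.12 (cv2) and the standard library are available. Lean on these libraries where they do the work, as an engineer would, in place of code of your own. Each camera call takes 0.05 s, during which the arm holds its last target. There are 200 camera calls.

## Working session

There is one attempt and no reset: what is moved stays moved. The work goes in short steps, Python scripts to look and compute and a tool call to move; the robot and the scene stay as the last step left them, time stands still between calls to the robot, and variables do not carry over. Pictures are saved under pics/ and viewed, about 8 in all and at most 12, crops included, and the job is handed in when it is done.

Besides the shell and the picture viewer there is one more tool, called after "Call:" as name(argument=value, ...), one argument or row to a line, values as JSON. move_arm: Moves the arm, as the interface text tells. Its arguments: {"type":"object","properties":{"increments":{"type":"array"},"force":{"type":"number"}},"required":["increments"]}

```bash
mkdir -p pics
cat > h.py <<'E'
import numpy as np, cv2
from workcell import monitor, eyes, job
def grab(n):
    f=eyes.grab_frame(n); R=cv2.Rodrigues(np.array(f["rvec"],float))[0]; f["R"]=R; f["t"]=np.array(f["tvec"],float).ravel(); f["K"]=np.array(f["camera_matrix"],float); return f
def save(f,n): cv2.imwrite("pics/"+n,f["color"][:,:,::-1])
def cloud(f):
    v,u=np.mgrid[:400,:640]; z=f["z_map"]; p=np.stack([u,v,np.ones_like(u)],-1)@np.linalg.inv(f["K"]).T*z[...,None]
    w=(p-f["t"])@f["R"]; w[z==0]=np.nan; return w
E
python3 - <<'E'
from h import *
for n in("scene","top"):
    f=grab(n); save(f,n+"0.png"); np.save(n+"0.npy",cloud(f)); print(n,-f["R"].T@f["t"], f["K"][0,0],(f["z_map"]==0).mean())
s=monitor.state(); print(s)
E
```

```text
scene [1097.35512688 -684.8258836   682.48164381] 389.03375980542376 0.0066171875
top [ 406.28200486  -42.42023199 1565.62709786] 454.23227143379717 0.0038515625
{'time_s': 0.1, 'qpos': array([ 6.36561696e+01,  1.83457298e+01,  8.96993464e+01, -2.02611928e-03,
        7.20430506e+01, -1.14648134e+00]), 'qvel': array([-8.31016727e-05, -7.95199060e-02, -2.06116059e-01,  6.06944043e-02,
       -3.91686923e-02,  8.21566968e-02]), 'effort': array([ 8.57161740e-04, -4.13329589e+01, -2.32510704e+01,  7.31368759e-02,
        4.22199746e-02, -3.90261016e-05]), 'ee_pos': array([244.61426474, 519.87726626, 213.22735931]), 'ee_rot': array([-1.79911852e+02,  1.62785931e-04,  1.54803277e+02]), 'force': array([ 0.49034723, -0.06506789,  0.17434157]), 'torque': array([-7.95544190e-03,  4.90302161e-02, -8.75487947e-05]), 'gripper_width': 91.26896843164269}
```

View pics/scene0.png

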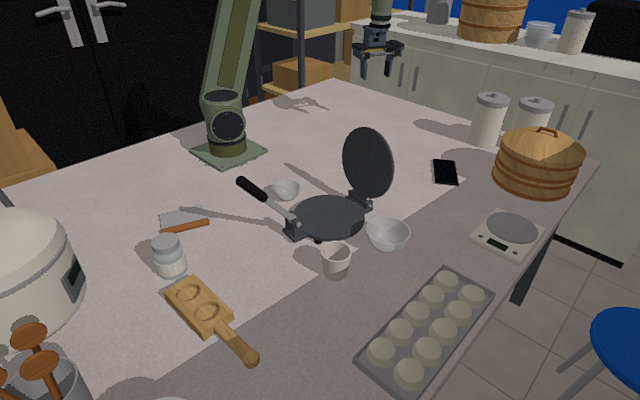

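View pics/top0.png

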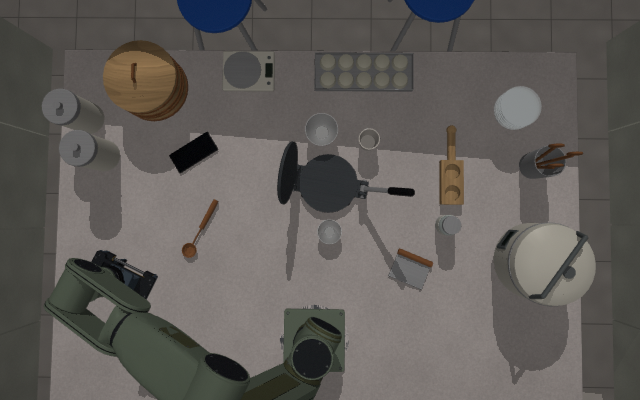

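The scene view shows the press at (330,215), its upright plate at (368,162) and the lever leaning to (240,182). In the top view the press is at (328,184), the plate edge-on at (288,172) and the lever grip at (400,192). So the press's +y axis runs roughly along world +y.

Run:
```python
from h import *
T=np.load("top0.npy"); S=np.load("scene0.npy")
ct=cv2.imread("pics/top0.png").astype(int); cs=cv2.imread("pics/scene0.png").astype(int)
def sel(W,c,v0,v1,u0,u1):
    P=W[v0:v1,u0:u1].reshape(-1,3); C=c[v0:v1,u0:u1].reshape(-1,3); return P,C
P,C=sel(T,ct,140,225,270,425)
# lower plate
m=(abs(P[:,2]-22)<7)&(C.max(1)<95); Q=P[m]
pl=Q[:,:2].astype(np.float32)
print("base n",m.sum(),"minEncl",cv2.minEnclosingCircle(pl[(abs(pl-np.median(pl,0)).max(1)<115)]),"med",np.median(pl,0))
# plate: scene cloud tall dark pts
for nm,(P,C) in dict(top=(P,C),scene=sel(S,cs,115,235,225,410)).items():
    m=(P[:,2]>75)&(P[:,1]>20)&(P[:,1]<260)&(P[:,0]>250)&(P[:,0]<620); Q=P[m]; 
    if len(Q)<20: print(nm,len(Q));continue
    c=np.median(Q,0); Q=Q[np.linalg.norm(Q-c,axis=1)<140]; c=Q.mean(0); n=np.linalg.svd(Q-c,full_matrices=False)[2][2]
    r=(Q-c)@n; Q2=Q[abs(r)<5]; c=Q2.mean(0); n=np.linalg.svd(Q2-c,full_matrices=False)[2][2]
    print(nm,"plate n",len(Q),len(Q2),"c",c.round(1),"normal",n.round(3),"max z",Q2[:,2].max(),Q2[Q2[:,2].argmax()].round(1),"x",Q2[:,0].min(),Q2[:,0].max())
    m=(P[:,2]>70)&(P[:,1]<-60)&(P[:,1]>-400)&(P[:,0]>250)&(P[:,0]<600); Q=P[m]
    c=Q.mean(0); d=np.linalg.svd(Q-c,full_matrices=False)[2][0]; t=(Q-c)@d
    print(nm,"lever",len(Q),"c",c.round(1),"d",d.round(3),"ends",(c+d*t.min()).round(1),(c+d*t.max()).round(1))
# bystander heights near press (top view): coarse
K=T[100:260,250:480]; m=(K[...,2]>15)
n,l,st,ce=cv2.connectedComponentsWithStats(m.astype(np.uint8))
for i in range(1,n):
    if st[i,4]>25:
        q=K[l==i]; print(st[i,:4]+[250,100,0,0],"min",np.nanmin(q,0).round(0),"max",np.nanmax(q,0).round(0))
```

```text
base n 2694 minEncl ((531.6804809570312, -40.40042495727539), 118.15609741210938) med [527.552    -40.756016]
top plate n 794 747 c [539.8  86.1 171.5] normal [ 0.167  0.976 -0.14 ] max z 248.05385509122186 [537.5  98.9 248.1] x 450.41897923450387 619.9728840617919
top lever 388 c [ 496.9 -222.2  158.2] d [-0.1   -0.613  0.784] ends [ 508.5 -150.8   67.1] [ 486.7 -285.2  238.8]
scene plate n 2298 2280 c [546.7  81.9 157.7] normal [-0.165 -0.978  0.127] max z 244.01611696289757 [554.7  91.2 244. ] x 454.5373504351646 619.8299388796257
scene lever 637 c [ 505.7 -237.8  163.4] d [ 0.105  0.62  -0.777] ends [ 496.4 -293.   232.6] [ 519.3 -158.1   63.5]
[305 113  33  33] min [652. -69.  15.] max [761.  38.  67.]
[440 125  24  80] min [ 461. -499.   15.] max [ 732. -421.   37.]
[359 128  21  23] min [ 638. -209.   15.] max [ 710. -142.   77.]
[277 141 138  72] min [ 429. -295.   15.] max [665. 112. 248.]
[436 215  26  21] min [ 358. -471.   16.] max [ 424. -405.  106.]
[317 219  25  25] min [325. -87.  15.] max [405.  -6.  49.]
[398 249  28  11] min [ 274. -372.   15.] max [ 307. -280.   28.]
```

Call:
move_arm(
  increments=[
    [[0,0,0,0,0,0,0.1855],[0,0,0,0,0,0,0.1855],[0,0,0,0,0,0,0.1855],[0,0,0,0,0,0,0.1855],[0,0,0,0,0,0,0.1855],[0,0,0,0,0,0,0.1855],[0,0,0,0,0,0,0.1855],[0,0,0,0,0,0,0]],
  ],
)

```text
time_s: 1.1
ee_pos: [243.4, 517.6, 209.0]
ee_rot: [-179.8, 0.6, 79.5]
force: [-0.1, -0.2, -1.4]
gripper_width: 14.5
```

```bash
cat >> h.py <<'E'
EY=np.array([.167,.986,0]);EX=np.array([.986,-.167,0]);O=np.array([528,-41,0])
def st():
    s=monitor.state(); p=np.array(s["ee_pos"])-O; f=np.array(s["force"]); print("t",round(s["time_s"],2),"ex,ey,z",(p@EX).round(1),(p@EY).round(1),p[2].round(1),"rot",np.round(s["ee_rot"],1),"Fex,ey,z",(f@EX).round(1),(f@EY).round(1),f[2].round(1),"w",round(s["gripper_width"],1))
E
python3 -c "
from h import *
st()"
```

```text
t 1.1 ex,ey,z -373.9 503.2 209.0 rot [-179.8    0.6   79.5] Fex,ey,z -0.1 -0.2 -1.4 w 14.5
```

Call:
move_arm(
  increments=[
    [[0,-3.1,3.7,-0.2,0,0,0],[0,-3.1,3.7,-0.2,0,0,0],[0,-3.1,3.7,-0.2,0,0,0],[0,-3.1,3.7,-0.2,0,0,0],[0,-3.1,3.7,-0.2,0,0,0],[0,-3.1,3.7,-0.2,0,0,0],[0,-3.1,3.7,-0.2,0,0,0],[0,-3.1,3.7,-0.2,0,0,0],[0,-3.1,3.7,-0.2,0,0,0],[0,0,0,0,0,0,0]],
  ],
)

```text
time_s: 2.35
ee_pos: [532.9, 176.9, 226.9]
ee_rot: [-179.7, 0.7, 81.6]
force: [-0.8, 0.2, 0.6]
gripper_width: 0.5
```

```bash
python3 -c "
from h import *
st()"
```

```text
t 2.35 ex,ey,z -31.5 215.7 226.9 rot [-179.7    0.7   81.6] Fex,ey,z -0.8 0.0 0.6 w 0.5
```

Call:
move_arm(
  increments=[
    [[0,-0.8,1.6,0,0,0,0.02],[0,-0.8,1.6,0,0,0,0],[0,-0.8,0,0,0,0,0],[0,-1.0,0,0,0,0,0],[0,-1.0,0,0,0,0,0],[0,-1.0,0,0,0,0,0],[0,-1.0,0,0,0,0,0]],
  ],
)

```text
time_s: 3.22
ee_pos: [554.0, 108.5, 227.8]
ee_rot: [-179.7, 0.5, 80.8]
force: [-0.2, 2.5, 1.3]
gripper_width: 0.6
```

Run:
```python
from h import *
st(); f=grab("scene"); save(f,"s1.png")
c=cv2.resize(f["color"][60:280,200:480],None,fx=2.5,fy=2.5); cv2.imwrite("pics/s1c.png",c[:,:,::-1])
```

```text
t 3.23 ex,ey,z 0.7 151.7 227.8 rot [-179.7    0.5   80.8] Fex,ey,z -0.6 2.4 1.3 w 0.6
```

View pics/s1c.png

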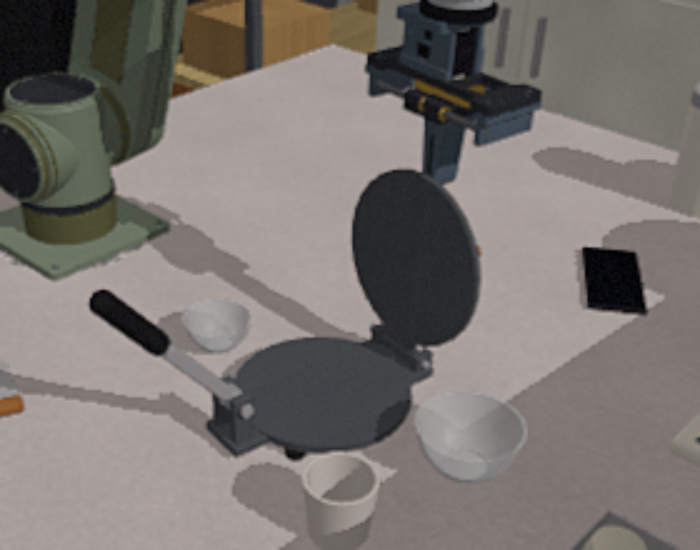

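Call:
move_arm(
  increments=[
    [[0,-1.1,0,0.5,0,0,0],[0,-1.1,0,0.4,0,0,0],[0,-1.1,0,0.3,0,0,0],[0,-1.1,0,0.1,0,0,0],[0,-1.1,0,0.1,0,0,0],[0,-1.1,0,0.1,0,0,0]],
  ],
)

```text
time_s: 4.03
ee_pos: [542.1, 38.1, 211.8]
ee_rot: [-179.7, 0.5, 80.8]
force: [0.6, 2.8, -1.0]
gripper_width: 0.5
```

```bash
python3 -c "
from h import *
st()"
```

```text
t 4.03 ex,ey,z 0.7 80.3 211.8 rot [-179.7    0.5   80.8] Fex,ey,z 0.1 2.9 -1.0 w 0.5
```

Call:
move_arm(
  increments=[
    [[0,-1.2,0,0.4,0,0,0],[0,-1.2,0,0.5,0,0,0],[0,-1.2,0,0.7,0,0,0],[0,-1.2,0,0.8,0,0,0],[0,-1.1,0,0.9,0,0,0],[0,-1.1,0,1.0,0,0,0]],
  ],
)

```text
time_s: 4.78
ee_pos: [529.4, -38.1, 167.5]
ee_rot: [-179.7, 0.7, 80.8]
force: [-0.4, 0.3, 0.4]
gripper_width: 0.4
```

```bash
python3 -c "
from h import *
st()"
```

```text
t 4.78 ex,ey,z 0.9 3.1 167.5 rot [-179.7    0.7   80.8] Fex,ey,z -0.4 0.3 0.4 w 0.4
```

Call:
move_arm(
  increments=[
    [[0,-1.0,0,1.2,0,0,0],[0,-1.0,0,1.3,0,0,0],[0,-0.9,0,1.3,0,0,0],[0,-0.8,0,1.4,0,0,0],[0,-0.6,0,1.4,0,0,0],[0,-0.6,0,1.4,0,0,0],[0,-0.4,0,1.3,0,0,0],[0,-0.3,0,1.2,0,0,0],[0,0,0,0,0,0,0]],
  ],
)

```text
time_s: 5.9
ee_pos: [517.1, -99.1, 53.3]
ee_rot: [-179.4, 0.7, 80.8]
force: [0.1, -0.1, 0.3]
gripper_width: 0.4
```

Run:
```python
from h import *
st(); f=grab("scene"); save(f,"s2.png")
c=cv2.resize(f["color"][60:280,200:480],None,fx=2.5,fy=2.5); cv2.imwrite("pics/s2c.png",c[:,:,::-1])
```

```text
t 5.9 ex,ey,z -1.0 -59.1 53.3 rot [-179.4    0.7   80.8] Fex,ey,z 0.2 -0.1 0.3 w 0.4
```

View pics/s2c.png

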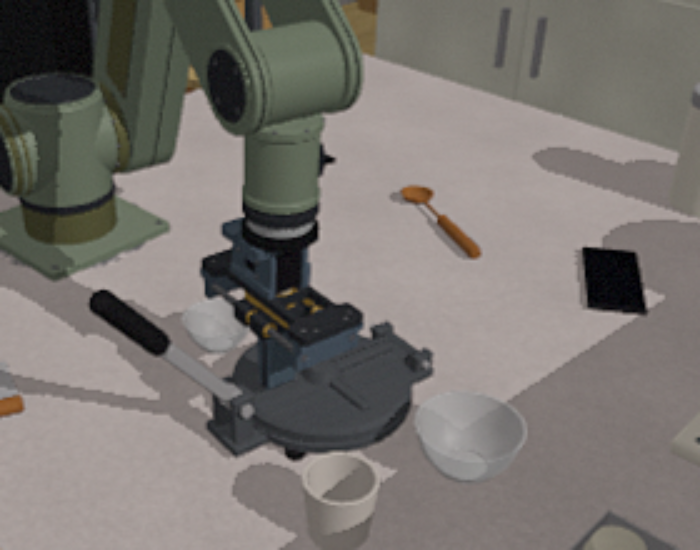

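The plate now looks flat on the base (crop around (330,400)), with the fingers just above it. I'll press lightly to confirm it is shut.

Call:
move_arm(
  increments=[
    [[0,0,0,0.7,0,0,0],[0,0,0,0.6,0,0,0],[0,0,0,0.3,0,0,0],[0,0,0,0.3,0,0,0]],
  ],
)

```text
time_s: 6.45
ee_pos: [518.7, -99.1, 36.2]
ee_rot: [-179.6, 0.7, 80.9]
force: [-6.0, 1.0, 26.4]
gripper_width: 0.1
```

```bash
python3 -c "
from h import *
st()"
```

```text
t 6.45 ex,ey,z 0.6 -58.8 36.2 rot [-179.6    0.7   80.9] Fex,ey,z -6.0 -0.1 26.4 w 0.1
```

Contact at z = 36.2 mm with 26 N, so the plate is fully shut. Next I go up and over the lever.

Call:
move_arm(
  increments=[
    [[0,0,0,-1.0,0,0,0],[0,0,0,-4.0,0,0,0],[0,0,0,-5.5,0,0,0],[0,0,0,-5.5,0,0,0],[0,0,0,-5.5,0,0,0],[0,0,0,-5.5,0,0,0],[0,0,0,-1.5,0,0,0],[0,0,0,0,0,0,0]],
  ],
)

```text
time_s: 7.45
ee_pos: [520.9, -95.3, 332.6]
ee_rot: [-179.9, 0.7, 80.9]
force: [-0.3, -0.1, 0.1]
gripper_width: 0.5
```

Run:
```python
from h import *
st()
f=grab("scene"); P=cloud(f)[115:235,225:410].reshape(-1,3)
m=(P[:,2]>80)&(P[:,1]<-160)&(P[:,1]>-330)&(P[:,0]>420)&(P[:,0]<580); Q=P[m]-O
c=Q.mean(0); d=np.linalg.svd(Q-c,full_matrices=False)[2][0]; t=(Q-c)@d
for e in (t.min(),t.max()): q=c+d*e; print((q@EX).round(1),(q@EY).round(1),q[2].round(1))
np.save("x.npy",Q)
```

```text
t 7.45 ex,ey,z 2.1 -54.7 332.6 rot [-179.9    0.7   80.9] Fex,ey,z -0.2 -0.1 0.1 w 0.5
10.9 -253.0 232.7
10.8 -130.7 77.4
```

Call:
move_arm(
  increments=[
    [[0,-4.5,0,0,0,0,0],[0,-5.0,0,0,0,0,0],[0,-5.0,0,0,0,0,0],[0,-5.0,0,0,0,0,0],[0,-5.0,0,0,0,0,0],[0,-2.0,0,0,0,0,0],[0,0,0,0,0,0,0]],
  ],
)

```text
time_s: 8.38
ee_pos: [475.2, -361.4, 322.8]
ee_rot: [-178.8, 0.2, 81.1]
force: [0.5, -0.1, -0.2]
gripper_width: 0.2
```

```bash
python3 -c "
from h import *
st()"
```

```text
t 8.38 ex,ey,z 1.5 -324.8 322.8 rot [-178.8    0.2   81.1] Fex,ey,z 0.5 -0.1 -0.2 w 0.2
```

Call:
move_arm(
  increments=[
    [[0,0,0,3.5,0,0,0],[0,0,0,4.0,0,0,0],[0,0,0,3.5,0,0,0],[0,1.5,0,0,0,0,0],[0,1.0,0,0,0,0,0],[0,0.8,0,0,0,0,0],[0,0.8,0,0,0,0,0]],
  ],
)

```text
time_s: 9.25
ee_pos: [483.1, -311.4, 214.4]
ee_rot: [-179.2, 0.3, 81.6]
force: [-2.7, -7.5, 4.6]
gripper_width: 0.6
```

```bash
python3 -c "
from h import *
st()"
```

```text
t 9.25 ex,ey,z 0.9 -274.2 214.4 rot [-179.2    0.3   81.6] Fex,ey,z -1.4 -7.8 4.6 w 0.6
```

Call:
move_arm(
  increments=[
    [[0,0.4,0,-0.3,0,0,0],[0,0.5,0,-0.35,0,0,0]],
  ],
)

```text
time_s: 9.5
ee_pos: [484.7, -303.2, 222.7]
ee_rot: [-179.3, 0.5, 81.6]
force: [-0.3, -3.5, -2.6]
gripper_width: 0.4
```

Run:
```python
from h import *
st(); f=grab("scene"); save(f,"s3.png")
c=cv2.resize(f["color"][60:280,180:460],None,fx=2.5,fy=2.5); cv2.imwrite("pics/s3c.png",c[:,:,::-1]); st()
```

```text
t 9.5 ex,ey,z 1.1 -265.8 222.7 rot [-179.3    0.5   81.6] Fex,ey,z 0.3 -3.4 -2.6 w 0.4
t 9.55 ex,ey,z 1.3 -265.1 223.2 rot [-179.3    0.5   81.6] Fex,ey,z -0.5 -2.3 -0.2 w 0.6
```

View pics/s3c.png

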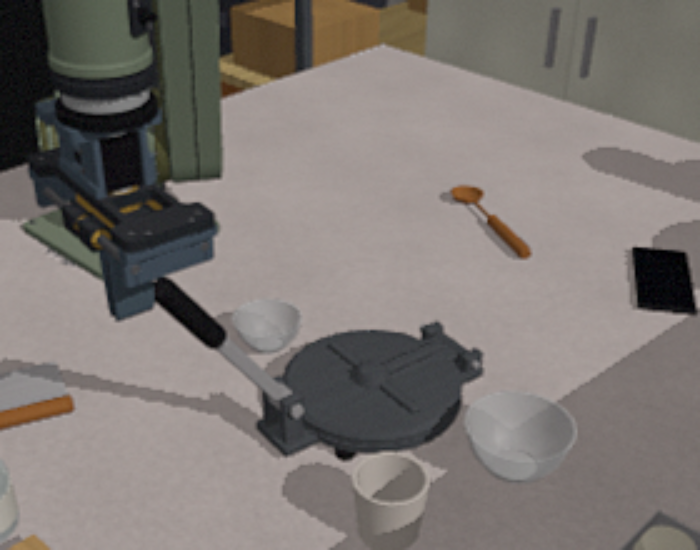

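The fingers bear on the grip's outer side at its end (crop at (155,290)), and the plate stays flat.

Call:
move_arm(
  increments=[
    [[0,0.8,0,-0.4,0,0,0],[0,0.9,0,-0.4,0,0,0],[0,0.9,0,-0.4,0,0,0],[0,0.9,0,-0.3,0,0,0],[0,0.9,0,-0.3,0,0,0],[0,0.9,0,-0.2,0,0,0]],
  ],
)

```text
time_s: 10.3
ee_pos: [494.8, -251.8, 247.9]
ee_rot: [-179.8, 1.0, 81.5]
force: [-0.6, -4.7, 3.0]
gripper_width: 0.3
```

```bash
python3 -c "
from h import *
st()"
```

```text
t 10.3 ex,ey,z 2.5 -213.4 247.9 rot [-179.8    1.    81.5] Fex,ey,z 0.2 -4.8 3.0 w 0.3
```

Call:
move_arm(
  increments=[
    [[0,0.9,-0.04,0,0,0,0],[0,0.9,-0.04,0,0,0,0],[0,1.0,-0.04,0,0,0,0],[0,1.0,-0.04,0,0,0,0],[0,1.0,-0.04,0,0,0,0],[0,1.0,-0.04,0,0,0,0]],
  ],
)

```text
time_s: 11.05
ee_pos: [501.3, -188.2, 245.5]
ee_rot: [-179.7, 0.8, 81.5]
force: [0.4, -2.2, 2.0]
gripper_width: 0.6
```

```bash
python3 -c "
from h import *
st()"
```

```text
t 11.05 ex,ey,z -1.8 -149.6 245.5 rot [-179.7    0.8   81.5] Fex,ey,z 0.8 -2.1 2.0 w 0.6
```

Next to about 60° (ey −49, z 232).

Call:
move_arm(
  increments=[
    [[0,1.2,0.02,-0.1,0,0,0],[0,1.2,0.02,0,0,0,0],[0,1.2,0.02,0,0,0,0],[0,1.2,0.02,0.1,0,0,0],[0,1.2,0.02,0.3,0,0,0],[0,1.2,0,0.3,0,0,0],[0,1.2,0,0.4,0,0,0],[0,1.1,0,0.5,0,0,0]],
  ],
)

```text
time_s: 12.05
ee_pos: [515.9, -87.1, 227.0]
ee_rot: [-179.5, 0.8, 81.5]
force: [0.1, -2.3, 0.2]
gripper_width: 0.3
```

```bash
python3 -c "
from h import *
st()"
```

```text
t 12.05 ex,ey,z -4.2 -47.5 227.0 rot [-179.5    0.8   81.5] Fex,ey,z 0.5 -2.2 0.2 w 0.3
```

Call:
move_arm(
  increments=[
    [[0,1.2,0.1,0.5,0,0,0],[0,1.2,0.1,0.7,0,0,0],[0,1.1,0.1,0.8,0,0,0],[0,1.1,0.1,0.9,0,0,0],[0,1.0,0.1,1.0,0,0,0],[0,0.9,0.1,1.1,0,0,0]],
  ],
)

```text
time_s: 12.8
ee_pos: [530.8, -18.8, 172.3]
ee_rot: [-179.3, 0.7, 81.5]
force: [-0.9, -0.2, 1.6]
gripper_width: 0.4
```

```bash
python3 -c "
from h import *
st()"
```

```text
t 12.8 ex,ey,z -0.9 22.3 172.3 rot [-179.3    0.7   81.5] Fex,ey,z -0.8 -0.3 1.6 w 0.4
```

Call:
move_arm(
  increments=[
    [[0,0.7,0.02,1.1,0,0,0],[0,0.6,0.02,1.1,0,0,0],[0,0.5,0.02,1.2,0,0,0],[0,0.5,0.02,1.2,0,0,0],[0,0.3,0.02,1.1,0,0,0],[0,0.3,0.02,1.1,0,0,0],[0,0.2,0.02,1.0,0,0,0]],
  ],
)

```text
time_s: 13.68
ee_pos: [536.5, 13.4, 88.1]
ee_rot: [-179.3, 0.6, 81.5]
force: [0.1, -0.3, 0.1]
gripper_width: 0.5
```

```bash
python3 -c "
from h import *
st()"
```

```text
t 13.68 ex,ey,z -0.8 55.1 88.1 rot [-179.3    0.6   81.5] Fex,ey,z 0.2 -0.3 0.1 w 0.5
```

Call:
move_arm(
  increments=[
    [[0,0.1,0,0.6,0,0,0],[0,0,0,0.4,0,0,0],[0,0,0,0.3,0,0,0],[0,0,0,0.2,0,0,0]],
  ],
)

```text
time_s: 14.18
ee_pos: [536.5, 14.5, 74.0]
ee_rot: [-179.3, 0.6, 81.5]
force: [-5.3, 0.7, 22.3]
gripper_width: 0.6
```

```bash
python3 -c "
from h import *
st()"
```

```text
t 14.18 ex,ey,z -0.9 56.1 74.0 rot [-179.3    0.6   81.5] Fex,ey,z -5.4 -0.2 22.3 w 0.6
```

Firm stop at z = 74.0 mm, as expected for fully down. Retreat upward and away.

Call:
move_arm(
  increments=[
    [[0,0,0,-1.0,0,0,0],[0,0,0,-3.0,0,0,0],[0,0,0,-5.0,0,0,0],[0,0,0,-5.0,0,0,0],[0,0,0,-3.0,0,0,0],[0,3.0,-3.0,0,0,0,0],[0,3.5,-3.5,0,0,0,0],[0,3.5,-3.5,0,0,0,0],[0,3.5,-3.5,0,0,0,0],[0,3.0,-3.0,0,0,0,0],[0,2.0,-2.0,0,0,0,0],[0,0,0,0,0,0,0]],
  ],
)

```text
time_s: 15.68
ee_pos: [381.2, 231.7, 254.0]
ee_rot: [-180.0, 0.3, 81.3]
force: [0.3, -0.0, 0.4]
gripper_width: -0.0
```

Run:
```python
from h import *
st()
fs=grab("scene"); ft=grab("top"); save(ft,"top1.png")
c=cv2.resize(fs["color"][60:280,180:460],None,fx=2.5,fy=2.5); cv2.imwrite("pics/s4c.png",c[:,:,::-1])
T=cloud(ft); P=T[140:225,270:425].reshape(-1,3); L=np.c_[(P-O)@EX,(P-O)@EY,P[:,2]]
for a,b in((-100,-40),(-40,0),(0,50),(50,97)):
    m=(abs(L[:,0])<6)&(L[:,1]>a)&(L[:,1]<b); print("lever top",a,b,np.nanmedian(L[m,2]).round(1),np.nanmax(L[m,2]).round(1))
for a,b in((-80,-30),(30,70)):
    for s in(-1,1):
        m=(s*L[:,0]>35)&(s*L[:,0]<65)&(L[:,1]>a)&(L[:,1]<b); print("plate",s,a,b,np.nanmedian(L[m,2]).round(1))
# bystander change
T0=np.load("top0.npy")
for W in(T0,T):
    K=W[100:260,180:480]; n,l,s,ce=cv2.connectedComponentsWithStats((K[...,2]>12).astype(np.uint8))
    print([tuple(np.r_[ce[i]+[180,100],s[i,4]].round(1)) for i in range(1,n) if s[i,4]>60])
m0=cv2.imread("pics/top0.png").astype(int); m1=cv2.imread("pics/top1.png").astype(int)
```

```text
t 15.68 ex,ey,z -190.3 244.4 254.0 rot [-180.     0.3   81.3] Fex,ey,z 0.3 0.0 0.4 w -0.0
lever top -100 -40 70.7 78.7
lever top -40 0 70.8 77.7
lever top 0 50 72.3 82.9
lever top 50 97 74.0 80.8
plate -1 -80 -30 37.3
plate 1 -80 -30 36.4
plate -1 30 70 36.8
plate 1 30 70 37.1
[(np.float64(321.1), np.float64(127.9), np.float64(604.0)), (np.float64(451.6), np.float64(172.9), np.float64(1276.0)), (np.float64(369.7), np.float64(137.3), np.float64(214.0)), (np.float64(324.4), np.float64(181.3), np.float64(4224.0)), (np.float64(208.1), np.float64(214.0), np.float64(172.0)), (np.float64(447.9), np.float64(224.8), np.float64(427.0)), (np.float64(329.1), np.float64(231.5), np.float64(328.0)), (np.float64(409.0), np.float64(255.0), np.float64(132.0))]
[(np.float64(321.1), np.float64(127.9), np.float64(597.0)), (np.float64(451.6), np.float64(172.8), np.float64(1264.0)), (np.float64(369.7), np.float64(137.3), np.float64(213.0)), (np.float64(327.4), np.float64(182.8), np.float64(3140.0)), (np.float64(212.7), np.float64(230.5), np.float64(3299.0)), (np.float64(447.9), np.float64(224.7), np.float64(427.0)), (np.float64(329.1), np.float64(231.6), np.float64(314.0)), (np.float64(408.9), np.float64(254.8), np.float64(131.0))]
```

View pics/s4c.png

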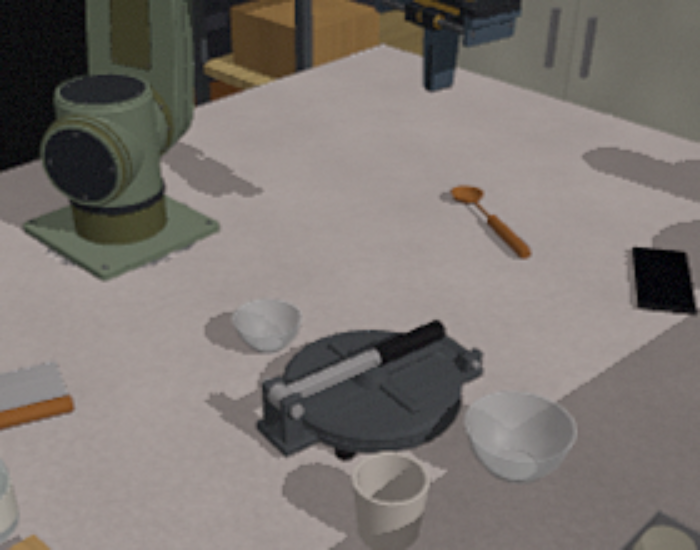

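View pics/top1.png

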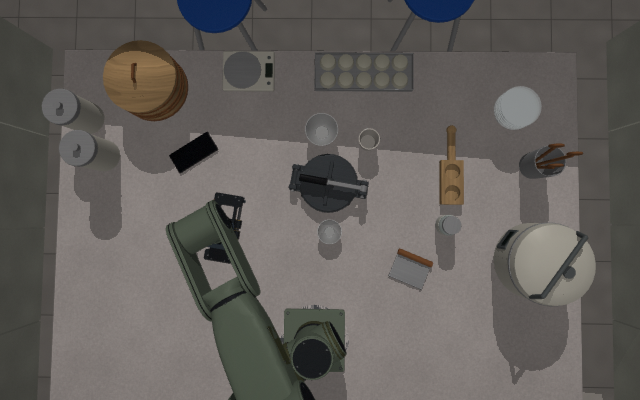

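In both views the plate and the lever lie flat. The press is still at about (328,184) in the top view, the bystanders' pixel positions are unchanged, and the hand is clear.

```bash
python3 -c "
from h import *
print(job.job_done())"
```

```text
the job is handed in; nothing more can be done
None
```

The press is folded up: the plate was pushed over first, then the lever across it, and the job was handed in at about 15.8 s of the 64 s allowed.

- **Plate:** a light press met a firm stop at 36.2 mm against the 36 mm expected. The depth image afterwards showed its top flat at 36–37 mm.
- **Lever:** it met a firm stop at 74.0 mm, which is the grip's top when fully down. In depth, the bar's top read about 71 mm and the grip's 74 mm.
- **Press and bystanders:** the press shows no visible shift in the before and after pictures. Both bowls, the cup, jar, mould and scraper kept their positions to within about 0.2 pixel. The phone looks unmoved in the pictures. The spoon is unmoved in the camera view from the side but hidden under the arm in the final top view, so its position was not measured.
- **Hand:** it finished about 250 mm above the table, well off to the side, with the force reading near zero.

When the fingers first touched the lever, the horizontal push briefly read about 7.8 N, just under the press's 8 N limit. I then pushed along the lever's arc, which brought it down to 2–5 N. Pressing the two parts onto their stops peaked at 22–26 N straight down. No check failed or disagreed.

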